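Fit the juicer's reamer and hold out the lime caddy

ROBOT

A 7-joint arm with a two-finger parallel gripper is mounted at the origin on the work surface. World frame = base frame: x ahead of the robot, y to its left, z up, the work surface at z = 0. Lengths are in m, angles in rad, forces in N, time in s.
With the tool pointing down it reaches from about 0.425 to 0.8 m from the base axis. Payload 8.3 kg.
Tool frame: the origin (TCP) lies at the very end of the fingers, on their centre line; the grasp point (between the pads) lies 19 mm behind it (env.tcp_to_grasp is the distance from the TCP to the grasp point, in m); z points along the fingers, y is the line along which they close (so a half turn about z gives the same grasp; the last joint's range is limited). The gripper opens to 85 mm and grips with 20 to 120 N. Pads are 22 mm wide; open, the fingers measure 114 mm over their backs; the gripper's body (76 mm by 85 mm) begins 54 mm behind the grasp point. The pads swing forward as they close: fully open they stand 13 mm farther back than shut.
Start: joints at [-0.063, 0.383, 0.016, 1.37, -0.006, 1.388, -0.046], TCP at [0.625, 0, 0.202] pointing down, gripper open.
Joint ranges: [-2.95, 2.95], [-0.25, 2.06], [-1.52, 1.56], [0.18, 2.33], [-1.44, 4.58], [0.02, 2.06], [-3.01, 3.01]. Speed limits (rad/s): [2.39, 2.39, 3.01, 3.01, 3.14, 3.14, 3.14].

INTERFACE

Orientations are given as [roll, pitch, yaw] about the fixed x, y, z axes, in that order (R = Rz(yaw) Ry(pitch) Rx(roll)).
In Python, from bench import env gives the robot as it stands.
- The arm moves only by the tool jog_arm, never from a script. Its argument "commands" is a list that holds one entry, the list of rows, each a list of 6 numbers: the shift along the world's x, y, z in mm, then the turn, a rotation vector about the world's x, y, z in degrees. In form: [[[dx, dy, dz, wx, wy, wz], ...]]. A call has 1 to 10 rows; each row is the pose to reach, as a shift and turn from the pose commanded when the call began; what a row does not reach only later rows make up. A row lasts 1/8 s, in which the tool goes at most 62.5 mm and 10.7 degrees, less where a joint would pass 70% of its speed; a pose out of reach is approached as far as the arm can. A call with a gripper value outside its range is refused whole. "claw" is the closure, from 0 (fully open) to 1 (shut), set as the call begins (left out, the last holds). The fingers move at their own pace and stop on an object; the grip force is fixed at half the most. Time passes only in rows, so rows that repeat a pose let the fingers close. It gives the time, the measured TCP pose, the force, the opening and the grip force at its end, in the units of the state.
- env.sense(): the state, without advancing time (a new reading comes with each control period).
- env.read_camera(name): name is "scene" or "side" or "wrist"; returns a dict with "color" (480x640x3 uint8, blue, green, red), "K" (3x3 intrinsics, pixels), "k1" (the pictures are not rectified: a ray, as slopes to the right and down, at radius r is drawn at 1 + k1 r^2 times it, then the intrinsics apply), "eye" and "rotation" of the camera in the world. Camera axes: x right, y down, z forward; pixel columns grow to the right and rows downward; lengths in m; the calibration is good to about 2 mm. A picture is of the moment at which its call begins. There is no depth.
- env.job_done(): hands the job in; it is judged then, once.
The state is a dict: "time_s": time; "joints": joint angles; "qvel": joint speeds; "joint_efforts": joint torques, N m; "ee_pos": TCP position; "ee_rot": TCP orientation; "wrist_force": force on the tool from outside, world axes, zero at the start; "moment": the same for the moment, N m; "width": opening from 0.0 (shut) to 1.0 (fully open); "grasp_force": force on a finger pad.
Only numpy, scipy, OpenCV 4.12 (cv2) and the standard library are available. Lean on these libraries where they do the work, as an engineer would, in place of code of your own. Each camera call takes 0.05 s, during which the arm holds its last target. There are 200 camera calls.

TASK

Get the lime ready for juicing: first push the orange reamer fully home on the juicer's black drive spigot and leave it there. Then pick up the wooden caddy by its upright grip, carry it level so that the loose lime stays in its pocket, and finish while still holding it level and still with its grip over the middle of the cutting board and its underside about 10 cm above the board, for the cook to take the lime. Leave the salt jar and the sauce bottle where they stand.

Things in the scene. Friction and masses are not known exactly. Their poses are not given: they have to be found in the camera images.
- reamer_mid (a point): Orange citrus reamer, loose, upright, 56 mm tall, 60 g: a sleeve 30 mm in outer diameter and 38 mm tall, a ribbed pointed dome above it, a round skirt 56 mm wide and 4 mm thick at the foot; open below, bore 18 mm wide, 38 mm deep. Point: on the axis, 28 mm above the underside; z up the axis. Grip the straight sleeve (4 to 38 mm above the underside).
- seat (a point): Seat of the fixed white juicer (round, 132 mm wide): foot of its black upright spigot, in the middle of a flat dish floor 80 mm above the counter; z up. Spigot 14.4 mm in diameter, 30 mm tall, top 8 mm tapering to 6 mm. Home, the reamer's underside lies on the seat (reamer_mid 28 mm above this point). Clear dish rim: 112 mm wide inside, 124 outside, 6 mm above the seat.
- grip (a point): Upright dark grip of the loose wooden lime caddy (plate 170 x 90 x 10 mm). Grip: 56 mm long (x), 12 mm thick (y), top 70 mm above the caddy's underside. Point: mid length and thickness, 52 mm above the underside, 12 mm behind the plate's centre. x points along the plate to the lime, z up. White salt dish fixed at the -x end. With the lime 0.27 kg, balanced within 10 mm of here.
- pocket (a point): Centre of the lime while it lies in the caddy's pocket, a recess 26 mm wide and 3 mm deep in the plate; 62 mm from the grip point along the caddy's x, 28 mm above the caddy's underside. Axes as the grip's. Tipped beyond about 30 degrees, or jerked, the caddy loses the lime.
- lime_center (a point): Centre of the lime, a loose green ball 42 mm in diameter, about 45 g, lying in the pocket with 2 mm of play.
- board_top (a point): Centre of the upper face of the pale wooden cutting board, fixed on the counter: 200 mm (x) by 150 mm (y) by 20 mm thick; this point is 20 mm above the counter. A small dark hang-hole spot is near one end.
- salt: Bystander: clear salt jar with steel cap, 42 mm wide, 75 mm tall, loose; origin at its foot.
- sauce: Bystander: green sauce bottle with red cap, 52 mm wide, 120 mm tall, loose; origin at its foot.
Things that resemble listed ones, but are neither listed nor needed, are in the scene too. What is meant by the part that bears lime_center is not pink, and is the smaller of those in its own colour.

How it is judged:
By the outcome, as a careful person would: the job done as asked, in the order asked, and still so for the second after the job is handed in, while the arm keeps its last pose, push and grip.
It also fails if it takes over 54 s, if anything falls off the work surface, if the arm or the gripper's body presses on something with over 40 N, if the wrist force passes 120 N, or if a joint passes its speed limit or range.

## Working session

There is one attempt and no reset: what is moved stays moved. The work goes in short steps, Python scripts to look and compute and a tool call to move; the robot and the scene stay as the last step left them, time stands still between calls to the robot, and variables do not carry over. Pictures are saved under pics/ and viewed, at most 10 in all, crops included, and the job is handed in when it is done.

Besides the shell and the picture viewer there is one more tool, called after "Emit:" by a JSON object that holds its "op" and its "data", one argument or row to a line. jog_arm: Moves the arm, as the interface text tells. Its arguments: {"type":"object","properties":{"commands":{"type":"array"},"claw":{"type":"number"}},"required":["commands"]}

```bash
mkdir -p pics; cat > h.py <<'E'
import numpy as np, cv2
from bench import env
def cam(n):
    c=env.read_camera(n); cv2.imwrite(f'/tmp/{n}.png',c['color']); return c
def ray(c,u,v):
    K=np.array(c['K']); p=np.array([(u-K[0,2])/K[0,0],(v-K[1,2])/K[1,1]])
    s=p.copy()
    for _ in range(20): s=p/(1+c['k1']*(s@s))
    d=np.array(c['rotation'])@np.array([s[0],s[1],1]); return np.array(c['eye']),d
def onz(c,u,v,z):
    e,d=ray(c,u,v); return e+d*(z-e[2])/d[2]
def proj(c,P):
    q=np.array(c['rotation']).T@(np.array(P)-np.array(c['eye'])); s=q[:2]/q[2]
    s=s*(1+c['k1']*(s@s)); K=np.array(c['K']); return K[0,0]*s[0]+K[0,2],K[1,1]*s[1]+K[1,2]
def two(c1,p1,c2,p2):
    a,d=ray(c1,*p1); b,f=ray(c2,*p2)
    t=np.linalg.lstsq(np.stack([d,-f],1),b-a,rcond=None)[0]
    return (a+d*t[0]+b+f*t[1])/2, np.linalg.norm(a+d*t[0]-b-f*t[1])
E
python3 - <<'E'
from h import *
import pickle
D={}
for n in ('scene','side','wrist'):
    D[n]=cam(n); cv2.imwrite(f'pics/{n}0.png',D[n]['color']); print(n,D[n]['eye'],np.round(D[n]['rotation'],2).tolist(),D[n]['K'],D[n]['k1'])
pickle.dump(D,open('/tmp/D0.pkl','wb'))
print(env.sense()); print(env.tcp_to_grasp)
E
```

```text
scene [1.25375075 0.27078176 0.9938365 ] [-2.47, -0.01, 1.98] [[508.99920419   0.         317.11739163]
 [  0.         508.99920419 232.38923956]
 [  0.           0.           1.        ]] -0.0259108411329683
side [ 0.25965016 -0.68620819  0.63645087] [-2.21, -0.02, -0.43] [[534.87952597   0.         326.65131133]
 [  0.         534.87952597 235.88041265]
 [  0.           0.           1.        ]] -0.10753519575753119
wrist [0.62375421 0.07353993 0.37292837] [2.86, 0.0, 0.0] [[355.22161047   0.         321.86522978]
 [  0.         355.22161047 239.27164487]
 [  0.           0.           1.        ]] -0.003305619091190953
{'time_s': 0.15, 'joints': array([-0.06287146,  0.38407589,  0.01640721,  1.37087307, -0.00629361,
        1.3882192 , -0.04648176]), 'qvel': array([-0.00044681, -0.00308312,  0.0015742 , -0.00334412,  0.00098685,
        0.00141032,  0.00104232]), 'joint_efforts': array([ 3.13456680e-03, -6.28150821e+01,  8.46451297e-01, -3.72163582e+01,
        1.68576470e-02,  1.09401988e-02, -6.53258235e-05]), 'ee_pos': array([6.24575004e-01, 1.93018133e-06, 2.01507602e-01]), 'ee_rot': array([-3.14006722e+00,  3.12505365e-05,  1.57082187e+00]), 'wrist_force': array([-0.15809852, -0.28747967,  0.1560674 ]), 'moment': array([ 0.01929734, -0.01274358,  0.03988263]), 'grasp_force': 0.0, 'width': 0.9998934193744256}
0.0187
```

View pics/scene0.png

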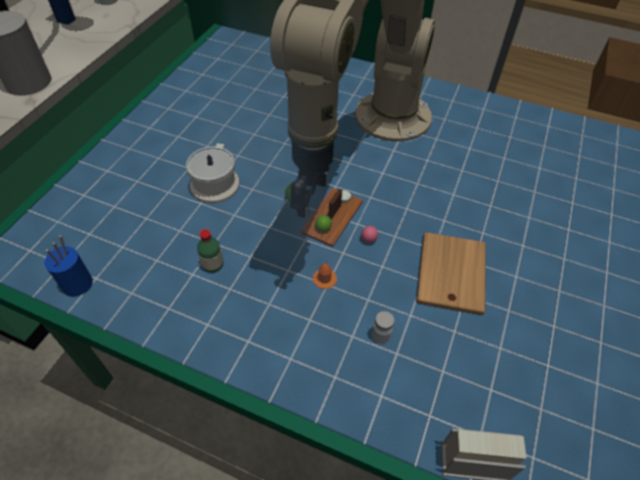

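View pics/side0.png

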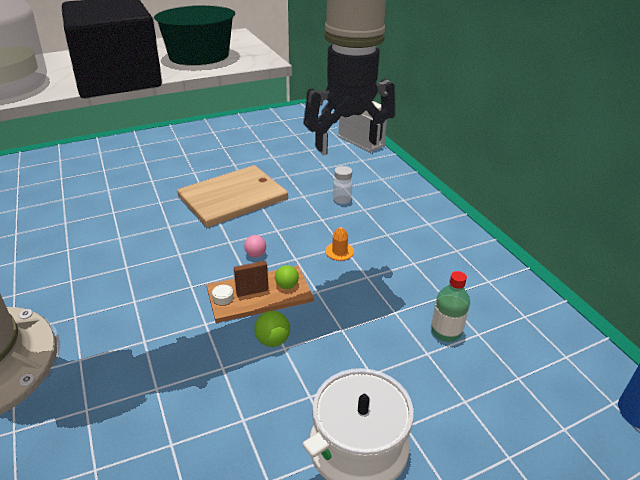

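The pictures show these parts:

| Part | Scene px | Side px |
|---|---|---|
| Caddy grip | (337,200) | (251,280) |
| Reamer | (325,274) | (340,243) |
| Juicer spigot | (210,160) | (363,404) |
| Board | (453,272) | (232,194) |
| Salt jar | (383,327) | (343,186) |
| Sauce bottle | (209,250) | (452,310) |

The possible limes are a green ball on the caddy (scene 323,224; side 287,278), a larger green ball on the counter (scene 290,193; side 271,329) and a pink ball (side 255,246). The smaller green one, on the caddy, fits. I'll confirm it in a crop while I measure.

```bash
cat >> h.py <<'E'
from scipy.spatial.transform import Rotation as Ro
def fix(c):
    r=np.array(c['rotation'])
    if r.shape==(3,): c['rotation']=Ro.from_euler('xyz',r).as_matrix()
    return c
_cam=cam
def cam(n): return fix(_cam(n))
def blobs(c,lo,hi,amin=15):
    h=cv2.cvtColor(c['color'],cv2.COLOR_BGR2HSV); m=cv2.inRange(h,np.array(lo),np.array(hi))
    n,_,st,ce=cv2.connectedComponentsWithStats(m)
    return [(np.round(ce[i],1).tolist(),st[i].tolist()) for i in range(1,n) if st[i][4]>=amin]
E
python3 - <<'E'
from h import *
import pickle
D=pickle.load(open('/tmp/D0.pkl','rb'))
for n in ('scene','side'):
    c=fix(D[n]); print(n)
    for k,lo,hi in (('orange',(5,190,130),(16,255,255)),('lime',(33,150,60),(52,255,255)),('red',(0,190,90),(4,255,255)),('board',(10,60,110),(22,185,255)),('wood',(3,110,50),(13,200,190)),('dark',(0,0,0),(180,255,40))):
        print(k,[b for b in blobs(c,lo,hi,25)][:12])
for n in D: fix(D[n])
pickle.dump(D,open('/tmp/D0.pkl','wb'))
a,b=D['scene'],D['side']
for nm,p,q in (('lime',(323,224),(287,278)),('biggreen',(290,193),(271,329)),('spigtop',(209.5,155),(363,396)),('reamertop',(324.5,264),(340,228)),('redcap',(206,233),(458,275)),('salt cap',(384.5,317),(343,172))): print(nm,two(a,p,b,q))
im=np.vstack([cv2.resize(b['color'][225:355,190:410],None,fx=3.2,fy=2.3,interpolation=3),cv2.resize(b['color'][365:480,290:510],None,fx=3.2,fy=2.3,interpolation=3)])
cv2.imwrite('pics/crop1.png',im)
E
```

```text
scene
orange []
lime [([324.7, 220.5], [319, 216, 12, 10, 93])]
red [([204.6, 233.9], [201, 231, 8, 7, 45])]
board [([325.2, 203.9], [315, 189, 22, 29, 179]), ([338.0, 221.0], [308, 196, 54, 48, 718]), ([452.8, 271.6], [418, 233, 67, 79, 4344]), ([324.8, 277.6], [313, 264, 23, 24, 244])]
wood [([333.9, 216.9], [307, 189, 55, 56, 1171]), ([324.4, 276.9], [313, 264, 23, 24, 394]), ([451.5, 296.7], [448, 294, 8, 7, 41])]
dark [([2.8, 5.2], [0, 0, 8, 11, 68]), ([62.2, 10.8], [49, 0, 26, 24, 417]), ([217.7, 12.2], [184, 0, 82, 40, 1669]), ([277.2, 2.9], [275, 0, 7, 10, 31]), ([362.3, 35.6], [338, 0, 46, 74, 1627]), ([427.2, 8.0], [422, 0, 12, 18, 152]), ([506.5, 42.5], [489, 0, 36, 92, 612]), ([396.1, 30.2], [387, 14, 19, 32, 525]), ([427.9, 49.0], [424, 33, 9, 31, 49]), ([388.6, 113.7], [372, 102, 43, 17, 110]), ([327.0, 112.7], [321, 105, 13, 16, 148]), ([316.9, 162.4], [299, 136, 37, 57, 1075])]
side
orange [([339.9, 242.8], [332, 229, 17, 28, 360])]
lime [([286.4, 276.8], [275, 266, 24, 23, 427]), ([271.9, 328.3], [255, 311, 35, 36, 972])]
red [([457.9, 279.0], [450, 272, 17, 16, 194]
[... 412 characters left out ...]
13.1], [123, 10, 9, 8, 25]), ([197.0, 41.9], [159, 18, 73, 47, 2552]), ([349.9, 94.0], [304, 45, 91, 106, 4049]), ([363.0, 404.3], [358, 394, 11, 21, 178])]
lime (array([ 0.50483902, -0.02160906,  0.02390004]), np.float64(0.0008385992074168654))
biggreen (array([ 0.44016075, -0.13563683,  0.02866717]), np.float64(0.012586966920375742))
spigtop (array([ 0.47575783, -0.34851067,  0.10696649]), np.float64(0.0014721111117933679))
reamertop (array([0.63525345, 0.03673093, 0.05585358]), np.float64(0.0005446301964109937))
redcap (array([ 0.70531591, -0.21913469,  0.11806588]), np.float64(0.0020115562900836948))
salt cap (array([0.72052363, 0.2035057 , 0.07086093]), np.float64(0.004153110260814548))
```

View pics/crop1.png

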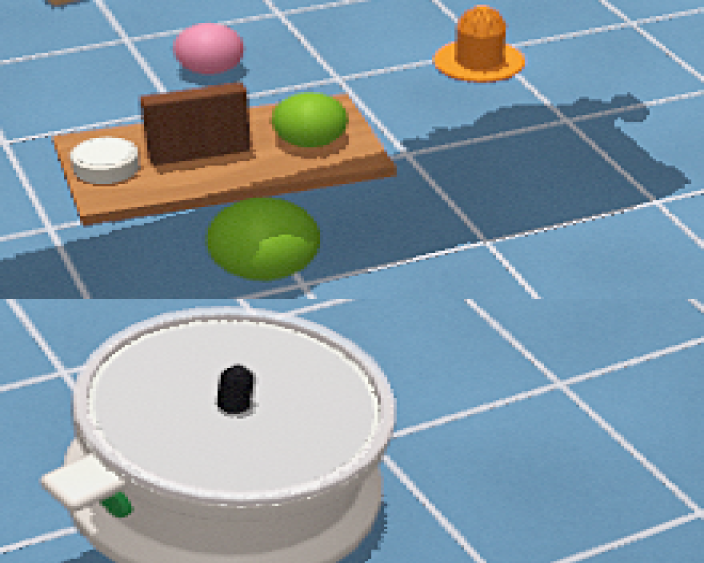

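View pics/wrist0.png

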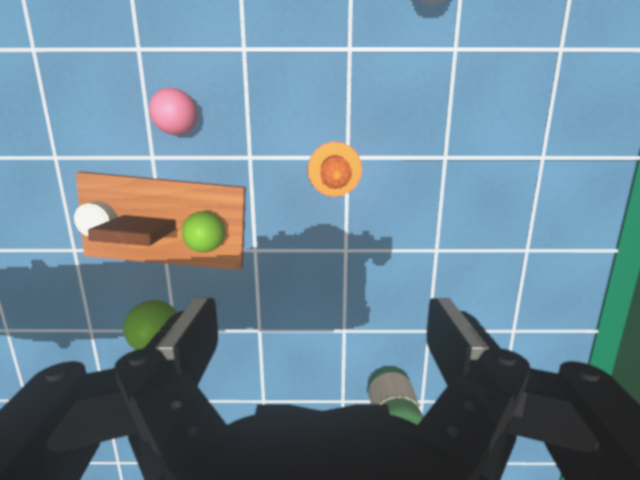

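The crop confirms it: the ball in the caddy pocket at side (287,278) is the smaller green one and is the lime. The larger dark green one lies on the counter beside the caddy. The wrist view shows the reamer at (335,169), the grip at (133,230) and the lime at (203,231). Next I'll refine all positions.

```bash
python3 - <<'E'
from h import *
import pickle
D=pickle.load(open('/tmp/D0.pkl','rb')); a,b,w=D['scene'],D['side'],D['wrist']
for k,lo,hi in (('orange',(5,190,60),(18,255,255)),('lime',(33,150,60),(52,255,255)),('wood',(3,90,50),(16,215,220))):
    print(k,blobs(w,lo,hi,100))
h=cv2.cvtColor(w['color'],cv2.COLOR_BGR2HSV)
m=cv2.inRange(h,(5,150,60),(22,255,255))[130:205,300:370]
P=np.argwhere(m)[:,::-1]+[300,130]
print('skirt bbox',P.min(0),P.max(0),'ctr',onz(w,*(P.min(0)+P.max(0))/2,.003), onz(w,P.min(0)[0],169,.003),onz(w,P.max(0)[0],169,.003))
print('tip',onz(w,336,174,.054),onz(b,340,229,.055))
print('lime',onz(w,203.5,231.5,.028),onz(b,287,278,.028),onz(a,323.3,223.5,.028))
for p in ((77,172),(245,187),(242,269),(84,255)): print('plate',onz(w,*p,.010))
for p in ((90,237),(106,218),(175,222),(158,243)): print('grip top',onz(w,*p,.070))
for p in ((235,266),(265,263)): print('griptop side',onz(b,*p,.070))
print('green',onz(w,155,326,.03),onz(b,271.9,328.5,.03)); print('pink',onz(w,172,111,.02))
for p in ((179,196),(256,167),(287,192),(208,221)): print('board side',onz(b,*p,.02))
for p in ((425,233),(486,242),(485,311),(418,302)): print('board scene',onz(a,*p,.02))
# spigot
g=blobs(b,(0,0,0),(180,255,60),60); print([x for x in g if x[1][1]>380])
h=cv2.cvtColor(a['color'],cv2.COLOR_BGR2HSV);m=cv2.inRange(h,(0,0,0),(180,255,75))[140:175,195:225]
P=np.argwhere(m)[:,::-1]+[195,140]; print('spig scene',P.min(0),P.max(0),P.mean(0))
for z,v in ((.11,395),(.08,413)): print(onz(b,363,v,z))
print(onz(a,209.5,155,.11),onz(a,210.5,164,.08))
E
```

```text
orange []
lime [([199.2, 233.4], [183, 216, 34, 35, 864])]
wood [([335.1, 173.3], [321, 155, 31, 34, 413]), ([156.8, 223.5], [77, 173, 167, 96, 8476])]
skirt bbox [310 147] [359 194] ctr [0.63603406 0.03923902 0.003     ] [0.6108879 0.0407439 0.003    ] [0.6611438 0.040771  0.003    ]
tip [0.63570394 0.04090454 0.054     ] [0.63426053 0.03517803 0.055     ]
lime [ 0.50404065 -0.01900289  0.028     ] [ 0.50343225 -0.0264736   0.028     ] [ 0.50581468 -0.02011136  0.028     ]
plate [0.37539392 0.03836911 0.01      ]
plate [0.54459079 0.0232372  0.01      ]
plate [ 0.53592756 -0.06617082  0.01      ]
plate [ 0.3659067  -0.05023274  0.01      ]
grip top [ 0.41706274 -0.012873    0.07      ]
grip top [0.4342815 0.0044299 0.07     ]
grip top [0.49438522 0.00087112 0.07      ]
grip top [ 0.47695882 -0.0183901   0.07      ]
griptop side [ 0.41850371 -0.01007543  0.07      ]
griptop side [ 0.4668012 -0.0221078  0.07     ]
green [ 0.44213892 -0.12462547  0.03      ] [ 0.43752878 -0.13061872  0.03      ]
pink [0.48251363 0.09581863 0.02      ]
board side [0.39002772 0.32461154 0.02      ]
board side [0.58419437 0.38109405 0.02      ]
board side [0.61075498 0.24865825 0.02      ]
board side [0.42392183 0.20743397 0.02      ]
board scene [0.42660383 0.21827599 0.02      ]
board scene [0.39363283 0.36272078 0.02      ]
board scene [0.58659053 0.39968042 0.02      ]
board scene [0.62351133 0.25741878 0.02      ]
[([363.1, 404.1], [358, 394, 11, 21, 189])]
spig scene [207 156] [212 164] [209.42105263 160.18421053]
[ 0.4756754  -0.34972493  0.11      ]
[ 0.47544051 -0.35444333  0.08      ]
[ 0.47780259 -0.34596337  0.11      ] [ 0.47969551 -0.3471044   0.08      ]
```

Emit:
{"op": "jog_arm", "data": {
  "commands": [
    [[6, 20, -50, 0, 0, 0], [11, 39, -100, 0, 0, 0], [11, 39, -100, 0, 0, 0], [11, 39, -100, 0, 0, 0]]
  ],
  "claw": 0.3
}}

```text
time_s: 0.65
ee_pos: [0.6368, 0.038, 0.1042]
ee_rot: [3.14, 0.001, 1.57]
wrist_force: [0.6, -0.2, 0.6]
width: 0.701
grasp_force: 0.0
```

```bash
cat > r.py <<'E'
from h import *
import sys
w=cam('wrist'); s=env.sense(); print(s['time_s'],np.round(s['ee_pos'],4),np.round(s['ee_rot'],3),s['width'])
h=cv2.cvtColor(w['color'],cv2.COLOR_BGR2HSV); m=cv2.inRange(h,(5,150,60),(22,255,255))
n,l,st,ce=cv2.connectedComponentsWithStats(m)
for i in range(1,n):
    if st[i][4]>200:
        x,y,ww,hh,A=st[i]; print(st[i],ce[i])
        print('L/R at z.004',onz(w,x,ce[i][1],.004),onz(w,x+ww,ce[i][1],.004),'T/B',onz(w,x+ww/2,y,.004),onz(w,x+ww/2,y+hh,.004))
cv2.imwrite('pics/'+sys.argv[1],w['color'])
E
python3 r.py w1.png
```

```text
0.7 [0.6375 0.0376 0.105 ] [3.138 0.    1.569] 0.6973837589231137
[ 289  198   67   63 2935] [322.59080068 230.72844974]
L/R at z.004 [0.60993496 0.03923625 0.004     ] [0.66294641 0.03919165 0.004     ] T/B [0.63643497 0.06530644 0.004     ] [0.63643839 0.01380761 0.004     ]
```

View pics/w1.png

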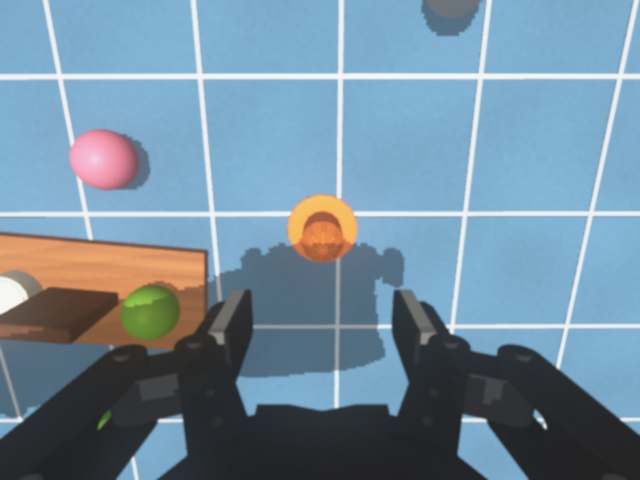

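The wrist view has the reamer at (322,230) between the open fingers, centred at about (0.636, 0.039). That matches the earlier estimate, so I'll go down.

Emit:
{"op": "jog_arm", "data": {
  "commands": [
    [[0, 0, -35, 0, 0, 0], [0, 0, -70, 0, 0, 0], [0, 0, -88, 0, 0, 0], [0, 0, -92, 0, 0, 0], [0, 0, -92, 0, 0, 0], [0, 0, -92, 0, 0, 0]]
  ]
}}

```text
time_s: 1.45
ee_pos: [0.6371, 0.0391, 0.0119]
ee_rot: [3.139, -0.0, 1.571]
wrist_force: [0.5, 0.4, -0.7]
width: 0.7
grasp_force: 0.0
```

Emit:
{"op": "jog_arm", "data": {
  "commands": [
    [[-1, 0, -4, 0, 0, 0], [-1, 0, -4, 0, 0, 0], [-1, 0, -4, 0, 0, 0]]
  ]
}}

```text
time_s: 1.82
ee_pos: [0.6349, 0.0391, 0.0063]
ee_rot: [-3.141, -0.0, 1.571]
wrist_force: [0.1, 0.0, -0.5]
width: 0.698
grasp_force: 0.0
```

Emit:
{"op": "jog_arm", "data": {
  "commands": [
    [[0, 0, 0, 0, 0, 0], [0, 0, 0, 0, 0, 0], [0, 0, 0, 0, 0, 0], [0, 0, 0, 0, 0, 0], [0, 0, 0, 0, 0, 0], [0, 0, 0, 0, 0, 0]]
  ],
  "claw": 1
}}

```text
time_s: 2.58
ee_pos: [0.6353, 0.0391, 0.0068]
ee_rot: [3.141, -0.0, 1.571]
wrist_force: [-0.9, 0.2, 5.5]
width: 0.299
grasp_force: 59.0
```

Emit:
{"op": "jog_arm", "data": {
  "commands": [
    [[0, 0, 20, 0, 0, 0], [0, 0, 60, 0, 0, 0], [0, 0, 110, 0, 0, 0], [0, 0, 160, 0, 0, 0], [0, 0, 190, 0, 0, 0], [0, 0, 190, 0, 0, 0], [0, 0, 190, 0, 0, 0]]
  ]
}}

```text
time_s: 3.45
ee_pos: [0.6344, 0.039, 0.1958]
ee_rot: [-3.141, 0.0, 1.571]
wrist_force: [-0.6, 0.5, -1.8]
width: 0.297
grasp_force: 59.1
```

```bash
python3 - <<'E'
from h import *
b=cam('side');a=cam('scene');w=cam('wrist');s=env.sense();print(s['ee_pos'],s['ee_rot'],s['wrist_force'])
im=[]
for c in (b,a,w):
    u,v=proj(c,s['ee_pos']); u,v=int(u),int(v);print(u,v)
    u=np.clip(u,60,580);v=np.clip(v,60,420)
    im.append(cv2.resize(c['color'][v-60:v+60,u-60:u+60],(260,260),interpolation=3))
cv2.imwrite('pics/g1.png',np.hstack(im))
E
```

```text
[0.63413223 0.03900887 0.19475548] [-3.13879993e+00  1.80000031e-04  1.57087446e+00] [-0.0956098  -0.52850019 -0.44317278]
341 161
327 224
323 282
```

View pics/g1.png

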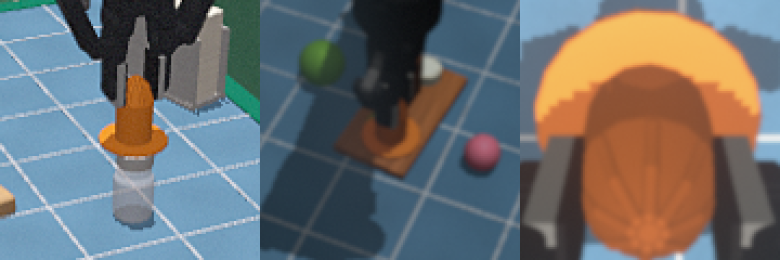

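The reamer is held upright by its sleeve with the skirt clear. I'll carry it past the spigot so the wrist camera can measure the spigot.

Emit:
{"op": "jog_arm", "data": {
  "commands": [
    [[-10, -30, 10, 0, 0, 0], [-28, -75, 20, 0, 0, 0], [-45, -125, 20, 0, 0, 0], [-63, -175, 20, 0, 0, 0], [-81, -225, 20, 0, 0, 0], [-100, -275, 20, 0, 0, 0], [-118, -325, 20, 0, 0, 0], [-136, -375, 20, 0, 0, 0], [-150, -415, 20, 0, 0, 0], [-159, -439, 20, 0, 0, 0]]
  ]
}}

```text
time_s: 4.85
ee_pos: [0.4738, -0.4024, 0.2151]
ee_rot: [-3.139, -0.0, 1.568]
wrist_force: [1.1, -0.1, -0.7]
width: 0.294
grasp_force: 59.1
```

Emit:
{"op": "jog_arm", "data": {
  "commands": [
    [[0, 0, 0, 0, 0, 0], [0, 0, 0, 0, 0, 0], [0, 0, 0, 0, 0, 0], [0, 0, 0, 0, 0, 0]]
  ]
}}

```text
time_s: 5.35
ee_pos: [0.4767, -0.3989, 0.2163]
ee_rot: [3.141, -0.0, 1.573]
wrist_force: [-0.1, 0.6, 0.1]
width: 0.301
grasp_force: 59.1
```

```bash
python3 - <<'E'
from h import *
w=cam('wrist');b=cam('side');s=env.sense();print(s['time_s'],s['ee_pos'],s['ee_rot'],w['eye'],np.round(w['rotation'],3))
print('old-style tip', onz(w,320.7,329,s['ee_pos'][2]+.049))
for f,n,c in ((.0,'w',w),(0,'s',b)):
    print(n,[x for x in blobs(c,(0,0,0),(180,255,65),40) if x[1][4]<3000])
cv2.imwrite('pics/w2.png',w['color'])
E
```

```text
5.45 [ 0.47638985 -0.39937435  0.21639039] [ 3.14141367e+00 -6.63513836e-05  1.57190249e+00] [ 0.47546534 -0.32547125  0.38789337] [[ 1.     0.002  0.001]
 [ 0.002 -0.96  -0.28 ]
 [ 0.     0.28  -0.96 ]]
old-style tip [ 0.4751648  -0.39738368  0.26539039]
w []
s [([445.5, 4.0], [411, 0, 72, 11, 490]), ([10.1, 343.6], [0, 321, 18, 40, 145]), ([363.1, 404.1], [358, 394, 11, 21, 189])]
```

View pics/w2.png

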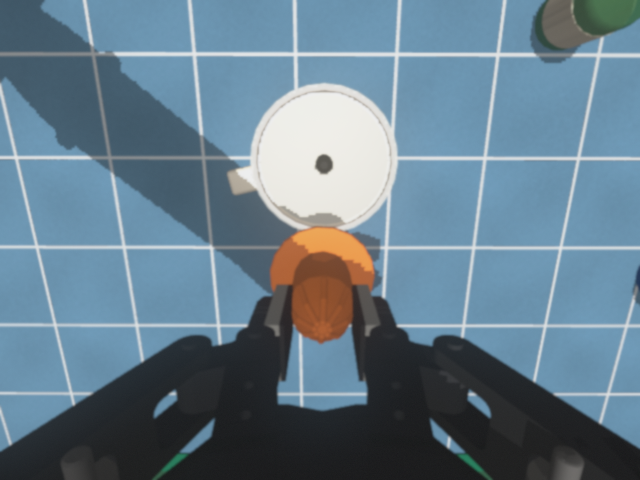

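The wrist view shows the spigot at (324,164) in the white dish and the held reamer at (322,270). I'll measure their relative offset in this same picture.

```bash
python3 - <<'E'
from h import *
w=cam('wrist');s=env.sense();p=s['ee_pos'];print(p)
h=cv2.cvtColor(w['color'],cv2.COLOR_BGR2HSV)
m=np.zeros((480,640),np.uint8);m[140:190,300:350]=(h[140:190,300:350,2]<140)
P=np.argwhere(m)[:,::-1];print('spig',len(P),P.min(0),P.max(0),P.mean(0))
mid=(P.min(0)+P.max(0))/2
print(onz(w,*P.mean(0),.095),onz(w,mid[0],P.max(0)[1]-2,.11),onz(w,*P.mean(0),.11))
m=cv2.inRange(h,(5,150,60),(22,255,255));m[:200]=0;m[360:]=0;m[:,:250]=0;m[:,400:]=0
Q=np.argwhere(m)[:,::-1];x0=Q[:,0].min();x1=Q[:,0].max();y0=Q[:,1].min();print('skirt',x0,x1,y0)
rows=[Q[Q[:,0]<=x0+1][:,1].mean(),Q[Q[:,0]>=x1-1][:,1].mean()];print(rows)
z=p[2]-.007+.003
l,r,t=onz(w,x0,rows[0],z),onz(w,x1+1,rows[1],z),onz(w,(x0+x1)/2,y0,z)
print(l,r,t,'axis x',(l[0]+r[0])/2,'y',t[1]-.028)
# dish outline
d=((h[...,1]<60)&(h[...,2]>140)).astype(np.uint8)
n,lb,st,ce=cv2.connectedComponentsWithStats(d)
i=1+np.argmax(st[1:,4]);print(st[i])
E
```

```text
[ 0.4762478  -0.399559    0.21637352]
spig 229 [316 154] [331 171] [323.81659389 163.01310044]
[ 0.47684611 -0.3470379   0.095     ] [ 0.4765327  -0.35047925  0.11      ] [ 0.47676373 -0.34595473  0.11      ]
skirt 271 373 228
[np.float64(274.5925925925926), np.float64(273.3529411764706)]
[ 0.44836251 -0.39659774  0.21237352] [ 0.50294748 -0.39582076  0.21237352] [ 0.475368   -0.37106498  0.21237352] axis x 0.4756549965020852 y -0.3990649786021525
[   73     0   567   424 29193]
```

Emit:
{"op": "jog_arm", "data": {
  "commands": [
    [[0, 20, 0, 0, 0, 0], [1, 45, 0, 0, 0, 0], [1, 52, -20, 0, 0, 0], [1, 52, -50, 0, 0, 0], [1, 52, -80, 0, 0, 0], [1, 52, -92, 0, 0, 0], [1, 52, -92, 0, 0, 0], [1, 52, -92, 0, 0, 0]]
  ]
}}

```text
time_s: 6.5
ee_pos: [0.4777, -0.3485, 0.1257]
ee_rot: [3.14, 0.001, 1.571]
wrist_force: [-0.3, 0.2, -1.1]
width: 0.294
grasp_force: 59.1
```

Emit:
{"op": "jog_arm", "data": {
  "commands": [
    [[0, 0, -3, 0, 0, 0], [0, 0, -6, 0, 0, 0], [0, 0, -9, 0, 0, 0], [0, 0, -12, 0, 0, 0], [0, 0, -15, 0, 0, 0], [0, 0, -15, 0, 0, 0]]
  ]
}}

```text
time_s: 7.25
ee_pos: [0.4768, -0.3478, 0.1089]
ee_rot: [-3.141, -0.0, 1.571]
wrist_force: [-0.8, -0.7, -0.6]
width: 0.299
grasp_force: 59.1
```

Emit:
{"op": "jog_arm", "data": {
  "commands": [
    [[0, 0, -4, 0, 0, 0], [0, 0, -8, 0, 0, 0], [0, 0, -12, 0, 0, 0], [0, 0, -12, 0, 0, 0]]
  ]
}}

```text
time_s: 7.75
ee_pos: [0.4767, -0.3478, 0.0968]
ee_rot: [-3.141, -0.001, 1.571]
wrist_force: [0.2, 0.0, -0.5]
width: 0.298
grasp_force: 59.1
```

Emit:
{"op": "jog_arm", "data": {
  "commands": [
    [[0, 0, -4, 0, 0, 0], [0, 0, -7, 0, 0, 0], [0, 0, -9, 0, 0, 0], [0, 0, -10, 0, 0, 0], [0, 0, -10, 0, 0, 0]]
  ]
}}

```text
time_s: 8.38
ee_pos: [0.477, -0.348, 0.0872]
ee_rot: [-3.141, -0.0, 1.571]
wrist_force: [0.4, -0.2, -0.7]
width: 0.295
grasp_force: 59.1
```

Emit:
{"op": "jog_arm", "data": {
  "commands": [
    [[0, 0, -2, 0, 0, 0], [0, 0, -3, 0, 0, 0], [0, 0, -4, 0, 0, 0], [0, 0, -4, 0, 0, 0]]
  ]
}}

```text
time_s: 8.88
ee_pos: [0.4773, -0.3482, 0.0866]
ee_rot: [3.14, 0.001, 1.571]
wrist_force: [-10.7, 6.9, 23.9]
width: 0.297
grasp_force: 62.1
```

Emit:
{"op": "jog_arm", "data": {
  "commands": [
    [[0, 0, -2, 0, 0, 0], [0, 0, -3, 0, 0, 0], [0, 0, -3, 0, 0, 0]]
  ]
}}

```text
time_s: 9.25
ee_pos: [0.4774, -0.3482, 0.0864]
ee_rot: [3.138, 0.001, 1.571]
wrist_force: [-18.0, 13.6, 44.6]
width: 0.296
grasp_force: 64.8
```

Emit:
{"op": "jog_arm", "data": {
  "commands": [
    [[0, 0, 3, 0, 0, 0], [0, 0, 6, 0, 0, 0], [0, 0, 6, 0, 0, 0]]
  ]
}}

```text
time_s: 9.62
ee_pos: [0.4773, -0.3481, 0.0868]
ee_rot: [3.141, 0.0, 1.571]
wrist_force: [-2.1, 1.8, 5.9]
width: 0.296
grasp_force: 60.0
```

Emit:
{"op": "jog_arm", "data": {
  "commands": [
    [[0, 0, 1, 0, 0, 0], [0, 0, 1, 0, 0, 0], [0, 0, 1, 0, 0, 0], [0, 0, 1, 0, 0, 0], [0, 0, 1, 0, 0, 0]]
  ],
  "claw": 0.35
}}

```text
time_s: 10.25
ee_pos: [0.477, -0.348, 0.0872]
ee_rot: [-3.141, -0.0, 1.571]
wrist_force: [0.5, 0.4, -0.3]
width: 0.647
grasp_force: 0.0
```

Emit:
{"op": "jog_arm", "data": {
  "commands": [
    [[0, 0, 10, 0, 0, 0], [0, 0, 40, 0, 0, 0], [0, 0, 80, 0, 0, 0], [0, 0, 120, 0, 0, 0], [0, 0, 130, 0, 0, 0], [0, -30, 130, 0, 0, 0], [0, -50, 130, 0, 0, 0], [0, -50, 130, 0, 0, 0], [0, -50, 130, 0, 0, 0]]
  ]
}}

```text
time_s: 11.38
ee_pos: [0.477, -0.3971, 0.2167]
ee_rot: [-3.141, -0.001, 1.571]
wrist_force: [-0.6, -0.2, -0.8]
width: 0.649
grasp_force: 0.0
```

```bash
python3 - <<'E'
from h import *
w=cam('wrist');b=cam('side');s=env.sense();print(s['time_s'],s['ee_pos'],s['wrist_force'])
P=[]
for c,n in((b,'s'),(w,'w')): print(n,blobs(c,(5,150,60),(22,255,255),100))
u,v=np.array(proj(b,[.4765,-.348,.1])).astype(int)
print('expect side tip',proj(b,[.4765,-.3485,.136]),'bottom',proj(b,[.4765,-.3485,.08]),'if 3mm up tip',proj(b,[.4765,-.3485,.139]))
i1=cv2.resize(b['color'][v-75:v+75,u-75:u+75],(400,400),interpolation=3)
u,v=np.array(proj(w,[.4765,-.348,.1])).astype(int); v=max(v,75)
i2=cv2.resize(w['color'][v-75:v+75,u-75:u+75],(400,400),interpolation=3)
cv2.imwrite('pics/home.png',np.hstack([i1,i2]))
E
```

```text
11.475 [ 0.4773859  -0.3968379   0.21707307] [ 0.02822368 -0.00164986  0.241244  ]
s [([253.0, 273.1], [234, 262, 34, 28, 230]), ([251.0, 289.5], [237, 273, 33, 27, 158]), ([264.9, 309.3], [215, 290, 98, 33, 316]), ([362.1, 405.9], [340, 379, 44, 50, 1558])]
w [([323.1, 170.5], [293, 145, 60, 50, 1921])]
expect side tip (np.float64(364.6068587730479), np.float64(380.2370548239793)) bottom (np.float64(361.5202521493447), np.float64(408.9959620376171)) if 3mm up tip (np.float64(364.7814650599243), np.float64(378.5998124816983))
```

View pics/home.png

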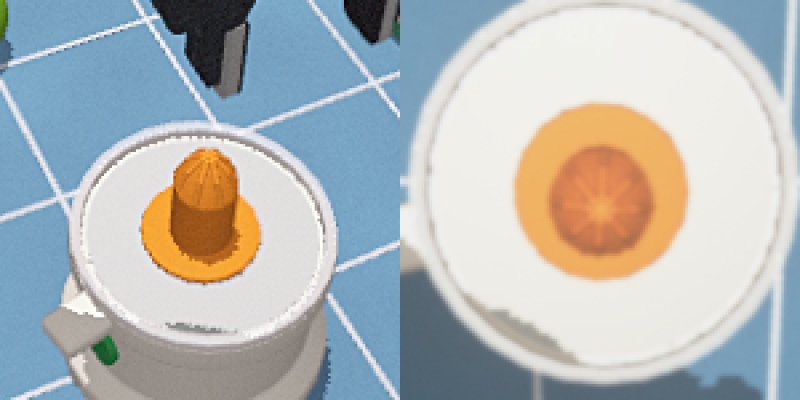

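The reamer stands upright and concentric in the dish: side (362,406), wrist (323,170). Its underside is at the seat height, so it is home. Next, the caddy.

Emit:
{"op": "jog_arm", "data": {
  "commands": [
    [[-2, 20, 0, 0, 0, 6], [-5, 60, 0, 0, 0, 15], [-9, 105, 0, 0, 0, 25], [-13, 150, 0, 0, 0, 35], [-17, 195, 0, 0, 0, 45], [-21, 240, 0, 0, 0, 55], [-25, 285, 0, 0, 0, 64], [-29, 330, 0, 0, 0, 73], [-32, 365, 0, 0, 0, 81], [-33, 384, 0, 0, 0, 85]]
  ],
  "claw": 0.2
}}

```text
time_s: 12.72
ee_pos: [0.4436, -0.0116, 0.2176]
ee_rot: [-3.141, 0.001, 3.06]
wrist_force: [0.8, -0.7, 0.2]
width: 0.8
grasp_force: 0.0
```

Emit:
{"op": "jog_arm", "data": {
  "commands": [
    [[0, 0, 0, 0, 0, 0], [0, 0, 0, 0, 0, 0], [0, 0, 0, 0, 0, 0], [0, 0, 0, 0, 0, 0]]
  ]
}}

```text
time_s: 13.22
ee_pos: [0.444, -0.0148, 0.2172]
ee_rot: [-3.141, -0.0, 3.052]
wrist_force: [0.7, -0.4, 0.2]
width: 0.799
grasp_force: 0.0
```

```bash
python3 - <<'E'
from h import *
w=cam('wrist');s=env.sense();p=s['ee_pos'];print(s['time_s'],p,s['ee_rot'],s['joints'])
h=cv2.cvtColor(w['color'],cv2.COLOR_BGR2HSV)
m=cv2.inRange(h,(0,60,20),(16,230,110))  # dark grip
n,l,st,ce=cv2.connectedComponentsWithStats(m)
for i in range(1,n):
    if st[i][4]>150:
        q,sz,an=cv2.minAreaRect(np.argwhere(l==i)[:,::-1].astype(np.float32)); print('dark',st[i],q,sz,an,onz(w,*q,.07))
m=cv2.inRange(h,(3,80,40),(18,220,230));m=cv2.morphologyEx(m,cv2.MORPH_CLOSE,np.ones((9,9)))
n,l,st,ce=cv2.connectedComponentsWithStats(m);i=1+np.argmax(st[1:,4])
bx=cv2.boxPoints(cv2.minAreaRect(np.argwhere(l==i)[:,::-1].astype(np.float32)));print('plate',st[i])
for q in bx: print(q,onz(w,*q,.01))
print('lime',[(b,onz(w,*b[0],.028)) for b in blobs(w,(33,120,50),(52,255,255),200)])
cv2.imwrite('pics/cad.png',w['color'])
E
```

```text
13.275 [ 0.44400453 -0.01467628  0.21716934] [-3.14146923e+00 -2.75914817e-04  3.05264317e+00] [ 1.40536381e-01 -7.63003494e-03 -1.77616977e-01  1.80105245e+00
 -1.29217000e-03  1.34833962e+00  1.44505679e+00]
dark [537 163  23 161 681] (547.5751953125, 243.1732940673828) (161.2442626953125, 4.6146440505981445) 83.0656509399414 [0.48724376 0.19626203 0.07      ]
dark [316 204  12  36 322] (321.5, 221.5) (35.0, 11.0) 90.0 [ 0.44759593 -0.01322146  0.07      ]
plate [  278   134    87   153 10221]
[278. 134.] [ 0.36632379 -0.05067897  0.01      ]
[364. 134.] [0.37415381 0.03691816 0.01      ]
[364. 286.] [0.54228532 0.02747896 0.01      ]
[278. 286.] [ 0.53345953 -0.0714366   0.01      ]
lime [(([212.1, 210.3], [189, 189, 47, 45, 1542]), array([ 0.43562234, -0.12573461,  0.028     ])), (([321.1, 263.8], [303, 246, 37, 37, 1070]), array([ 0.50416346, -0.01878348,  0.028     ]))]
```

View pics/cad.png

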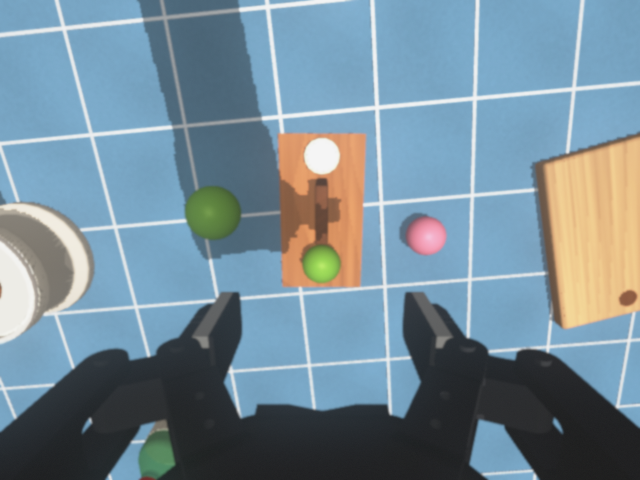

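The wrist view shows the grip vertical at (321,212), in line with the closing direction, and the lime in its pocket at (321,264). It also gives the grip at about (0.443, -0.013). I'll go down.

Emit:
{"op": "jog_arm", "data": {
  "commands": [
    [[-1, 1, -40, 0, 0, 0], [-1, 1, -85, 0, 0, 0], [-1, 1, -130, 0, 0, 0], [-1, 1, -160, 0, 0, 0], [-1, 1, -178, 0, 0, 0], [-1, 1, -185, 0, 0, 0], [-1, 1, -185, 0, 0, 0], [-1, 1, -185, 0, 0, 0]]
  ]
}}

```text
time_s: 14.28
ee_pos: [0.4438, -0.013, 0.0332]
ee_rot: [3.142, 0.002, 3.054]
wrist_force: [-0.5, -0.4, 0.1]
width: 0.8
grasp_force: 0.0
```

Emit:
{"op": "jog_arm", "data": {
  "commands": [
    [[0, 0, 0, 0, 0, 0], [0, 0, 0, 0, 0, 0], [0, 0, 0, 0, 0, 0], [0, 0, 0, 0, 0, 0], [0, 0, 0, 0, 0, 0], [0, 0, 0, 0, 0, 0], [0, 0, 0, 0, 0, 0], [0, 0, 0, 0, 0, 0]]
  ],
  "claw": 1
}}

```text
time_s: 15.28
ee_pos: [0.4431, -0.0131, 0.0325]
ee_rot: [-3.141, 0.0, 3.054]
wrist_force: [-1.0, -1.3, 5.7]
width: 0.113
grasp_force: 59.2
```

Emit:
{"op": "jog_arm", "data": {
  "commands": [
    [[0, 0, 1, 0, 0, 0], [0, 0, 3, 0, 0, 0], [0, 0, 7, 0, 0, 0], [0, 0, 13, 0, 0, 0], [0, 0, 20, 0, 0, 0], [0, 0, 27, 0, 0, 0], [0, 0, 33, 0, 0, 0], [0, 0, 37, 0, 0, 0], [0, 0, 39, 0, 0, 0], [0, 0, 40, 0, 0, 0]]
  ]
}}

```text
time_s: 16.52
ee_pos: [0.4429, -0.013, 0.0723]
ee_rot: [-3.142, -0.0, 3.054]
wrist_force: [0.1, 0.5, -2.0]
width: 0.117
grasp_force: 58.5
```

```bash
cat > c.py <<'E'
from h import *
w=cam('wrist');b=cam('side');s=env.sense();p=s['ee_pos'];print(s['time_s'],p,s['ee_rot'],s['wrist_force'],s['moment'],s['width'])
und=p[2]-.0325
print('lime w',[(x,onz(w,*x[0],und+.028)-p) for x in blobs(w,(33,120,50),(52,255,255),200)])
print('lime s',[(x,onz(b,*x[0],und+.028)-p) for x in blobs(b,(33,120,50),(52,255,255),200)])
E
python3 c.py
```

```text
16.625 [ 0.4429066  -0.01295925  0.07220215] [-3.14151021e+00 -2.34310494e-04  3.05435987e+00] [-0.0471601  -0.66324534 -3.18434387] [0.00750675 0.12935968 0.04191296] 0.11918512130189926
lime w [(([139.9, 261.8], [95, 223, 93, 78, 5476]), array([-0.01673132, -0.09241804, -0.0045    ])), (([321.9, 389.9], [300, 365, 45, 47, 1686]), array([ 0.0714117 , -0.00387117, -0.0045    ]))]
lime s [(([285.6, 258.5], [274, 247, 24, 24, 456]), array([ 0.06079051, -0.0087633 , -0.0045    ])), (([271.9, 328.4], [255, 311, 35, 36, 986]), array([-0.01636731, -0.15201215, -0.0045    ]))]
```

```bash
cat > lev.py <<'E'
from h import *
b=cam('side');s=env.sense();p=s['ee_pos'];und=p[2]-.0325
yaw=s['ee_rot'][2]-np.pi   # caddy x
R=np.array([[np.cos(yaw),-np.sin(yaw)],[np.sin(yaw),np.cos(yaw)]])
h=cv2.cvtColor(b['color'],cv2.COLOR_BGR2HSV)
m=cv2.inRange(h,(3,80,25),(18,225,255))
u,v=np.array(proj(b,p)).astype(int); mm=np.zeros_like(m); y0=max(v-70,0);mm[y0:v+75,u-90:u+100]=m[y0:v+75,u-90:u+100]
n,l,st,ce=cv2.connectedComponentsWithStats(mm);i=1+np.argmax(st[1:,4])
H=cv2.convexHull(np.argwhere(l==i)[:,::-1].astype(np.float32))[:,0]; print(st[i])
H=cv2.approxPolyDP(H.reshape(-1,1,2),2,True)[:,0]; print('hull',H.tolist())
for x,y,z in ((97,-45,0),(97,-45,10),(97,45,10),(-73,-45,0),(-73,-45,10),(-73,45,10)):
    q=p[:2]+R@np.array([x,y])/1000; print((x,y,z),np.round(proj(b,[*q,und+z/1000]),1))
for nm,x,y,z in (('dish?',-60,0,15),):
    q=p[:2]+R@np.array([x,y])/1000; print(nm,np.round(proj(b,[*q,und+z/1000]),1))
E
python3 lev.py
```

```text
[ 203  242  110   63 3320]
hull [[312.0, 281.0], [213.0, 304.0], [203.0, 266.0], [233.0, 247.0], [263.0, 242.0], [297.0, 248.0]]
(97, -45, 0) [313.3 282.1]
(97, -45, 10) [313.3 277.6]
(97, 45, 10) [297.3 246.4]
(-73, -45, 0) [212.8 303.9]
(-73, -45, 10) [212.1 299.3]
(-73, 45, 10) [202.9 265.1]
dish? [214.8 277.6]
```

```bash
python3 - <<'E'
from h import *
import pickle
D=pickle.load(open('/tmp/D0.pkl','rb')); w=cam('wrist')
for n,roi in (('scene',(225,320,405,500)),('side',(155,235,165,300))):
    c=D[n]; h=cv2.cvtColor(c['color'],cv2.COLOR_BGR2HSV); m=np.zeros((480,640),np.uint8)
    y0,y1,x0,x1=roi; m[y0:y1,x0:x1]=cv2.inRange(h,(8,50,50),(24,220,255))[y0:y1,x0:x1]
    H=cv2.convexHull(np.argwhere(m)[:,::-1].astype(np.float32)); A=cv2.approxPolyDP(H,3,True)[:,0]
    print(n); 
    for q in A: print(q,'z.02',np.round(onz(c,*q,.02),3),'z0',np.round(onz(c,*q,0),3))
im=cv2.imread('pics/cad.png'); 
R=Ro.from_euler('xyz',[0,0,3.0526-1.5708]).as_matrix()
c=dict(w); 
print(np.round(w['eye']-env.sense()['ee_pos'],4))
c['eye']=np.array(w['eye'])-env.sense()['ee_pos']+np.array([.444,-.0147,.2172])
for q in ((540,163),(558,328),(627,298)): print('cad',q,onz(c,*q,.02))
# which end is dark hole in scene
print('hole scene',onz(D['scene'],451.5,296.7,.02),'side',onz(D['side'],262.5,179.7,.02))
E
```

```text
scene
[482. 313.] z.02 [0.594 0.395 0.02 ] z0 [0.581 0.397 0.   ]
[417. 301.] z.02 [0.622 0.255 0.02 ] z0 [0.609 0.254 0.   ]
[425. 233.] z.02 [0.427 0.218 0.02 ] z0 [0.41  0.217 0.   ]
[484. 242.] z.02 [0.396 0.358 0.02 ] z0 [0.378 0.36  0.   ]
side
[287. 198.] z.02 [0.602 0.226 0.02 ] z0 [0.613 0.255 0.   ]
[206. 226.] z.02 [0.416 0.192 0.02 ] z0 [0.421 0.22  0.   ]
[181. 199.] z.02 [0.391 0.311 0.02 ] z0 [0.396 0.343 0.   ]
[178. 189.] z.02 [0.394 0.354 0.02 ] z0 [0.398 0.388 0.   ]
[255. 166.] z.02 [0.584 0.387 0.02 ] z0 [0.594 0.421 0.   ]
[283. 188.] z.02 [0.609 0.268 0.02 ] z0 [0.62  0.299 0.   ]
[-0.0717  0.0086  0.1716]
cad (540, 163) [0.41777951 0.21294429 0.02      ]
cad (558, 328) [0.6105516  0.24985183 0.02      ]
cad (627, 298) [0.57864019 0.32457031 0.02      ]
hole scene [0.58013385 0.32270469 0.02      ] side [0.57892043 0.3194383  0.02      ]
```

The caddy is level (corners within about 1 px of prediction) and the lime is aboard. The board centre is (0.503, 0.304) from two views. I'll lift, then carry gently.

Emit:
{"op": "jog_arm", "data": {
  "commands": [
    [[0, 0, 2, 0, 0, 0], [0, 0, 7, 0, 0, 0], [0, 0, 15, 0, 0, 0], [0, 0, 26, 0, 0, 0], [0, 0, 38, 0, 0, 0], [0, 0, 50, 0, 0, 0], [0, 0, 61, 0, 0, 0], [0, 0, 71, 0, 0, 0], [0, 0, 77, 0, 0, 0], [0, 0, 80, 0, 0, 0]]
  ]
}}

```text
time_s: 17.98
ee_pos: [0.443, -0.013, 0.1526]
ee_rot: [-3.142, 0.0, 3.054]
wrist_force: [0.0, 0.1, -2.6]
width: 0.116
grasp_force: 58.6
```

Emit:
{"op": "jog_arm", "data": {
  "commands": [
    [[0, 2, 0, 0, 0, 0], [1, 6, 0, 0, 0, 0], [2, 12, 0, 0, 0, 0], [4, 21, 0, 0, 0, 0], [6, 33, 0, 0, 0, 0], [9, 48, 0, 0, 0, 0], [12, 65, 0, 0, 0, 0], [16, 84, 0, 0, 0, 0], [20, 104, 0, 0, 0, 0], [24, 125, 0, 0, 0, 0]]
  ]
}}

```text
time_s: 19.23
ee_pos: [0.4671, 0.1137, 0.1523]
ee_rot: [3.141, -0.0, 3.055]
wrist_force: [-0.3, 0.1, -2.6]
width: 0.116
grasp_force: 58.6
```

Emit:
{"op": "jog_arm", "data": {
  "commands": [
    [[4, 21, 0, 0, 0, 0], [8, 42, 0, 0, 0, 0], [12, 63, 0, 0, 0, 0], [16, 84, 0, 0, 0, 0], [20, 104, 0, 0, 0, 0], [24, 123, 0, 0, 0, 0], [27, 140, 0, 0, 0, 0], [30, 155, 0, 0, 0, 0], [32, 167, 0, 0, 0, 0], [34, 176, 0, 0, 0, 0]]
  ]
}}

```text
time_s: 20.48
ee_pos: [0.501, 0.2887, 0.1522]
ee_rot: [-3.141, -0.0, 3.054]
wrist_force: [-0.3, -0.0, -2.3]
width: 0.119
grasp_force: 58.6
```

Emit:
{"op": "jog_arm", "data": {
  "commands": [
    [[1, 7, 0, 0, 0, 0], [1, 11, 0, 0, 0, 0], [2, 14, 0, 0, 0, 0], [2, 15, 0, 0, 0, 0], [2, 16, 0, 0, 0, 0], [2, 16, 0, 0, 0, 0], [2, 16, 0, 0, 0, 0], [2, 16, 0, 0, 0, 0]]
  ]
}}

```text
time_s: 21.48
ee_pos: [0.503, 0.3039, 0.1523]
ee_rot: [-3.141, 0.0, 3.054]
wrist_force: [-0.4, 0.1, -2.5]
width: 0.119
grasp_force: 58.6
```

```bash
python3 c.py; python3 lev.py; python3 - <<'E'
from h import *
c=cam('side');d=cam('scene')
cv2.imwrite('pics/end.png',np.hstack([cv2.resize(c['color'][100:270,130:330],(400,340)),cv2.resize(d['color'][160:330,360:560],(400,340))]))
E
```

```text
21.575 [0.50299684 0.30398331 0.15228509] [-3.14151351e+00 -6.20716641e-05  3.05429643e+00] [ 0.0282948   0.14633165 -2.41500579] [-0.03939846  0.08972849 -0.06871603] 0.11703124400134923
lime w [(([322.1, 389.9], [300, 365, 45, 47, 1693]), array([ 0.07138663, -0.00379904, -0.0045    ]))]
lime s [(([256.5, 133.2], [247, 124, 19, 20, 289]), array([ 0.06103362, -0.00699644, -0.0045    ])), (([271.9, 328.4], [255, 311, 35, 36, 981]), array([-0.09995644, -0.5423477 , -0.0045    ]))]
[ 178  166  110   43 3165]
hull [[287.0, 198.0], [258.0, 208.0], [190.0, 208.0], [179.0, 196.0], [178.0, 189.0], [255.0, 166.0], [284.0, 189.0]]
(97, -45, 0) [278.9 151.9]
(97, -45, 10) [278.8 147.6]
(97, 45, 10) [267.7 129.7]
(-73, -45, 0) [196.6 164.2]
(-73, -45, 10) [196.  159.8]
(-73, 45, 10) [189.7 140.5]
dish? [198.8 146.7]
```

View pics/end.png

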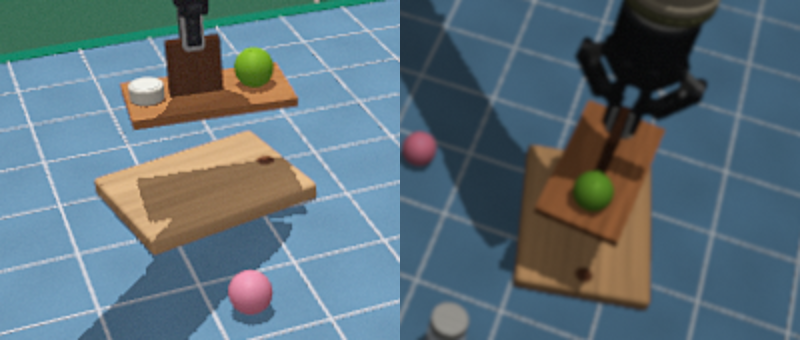

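The caddy is level over the board, with the lime in its pocket at side (256,133). The board's hole and outline are where I measured them. Handing in.

```bash
python3 -c "
from bench import env
print(env.job_done())"
```

```text
the job is handed in; nothing more can be done
None
```

The reamer is home on the spigot and the job is handed in: the caddy is held level and still, grip over the middle of the board, underside about 10 cm above it, lime in its pocket, 21.6 s on the clock.

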